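# Close up the bottle racks and hold a bottle tilted for inspection

## Robot

A 6-joint arm with a two-finger parallel gripper is mounted at the origin on the work surface. World frame = base frame: x ahead of the robot, y to its left, z up, the work surface at z = 0. Lengths are in mm, angles in rad, forces in N, time in s.
With the tool pointing down it reaches from about 275 to 825 mm from the base axis. Payload 5.2 kg.
Tool frame: the origin (TCP) lies at the very end of the fingers, on their centre line; the grasp point (between the pads) lies 19 mm behind it; z points along the fingers, y is the line along which they close (so a half turn about z gives the same grasp; the last joint's range is limited). The gripper opens to 93 mm and grips with 3 to 60 N. Pads are 15 mm wide; open, the fingers measure 128 mm over their backs; the gripper's body (75 mm by 188 mm) begins 65 mm behind the grasp point.
Start: joints at [-1.343, 0.259, 1.535, -0, 1.348, -0.203], TCP at [229.699, -499.743, 218.653] pointing down, gripper open.
Joint ranges: [-3.14, 3.14], [-0.91, 2.08], [0.19, 2.58], [-1.22, 4.36], [0.22, 2.71], [-3.12, 3.12]. Speed limits (rad/s): [2.57, 2.57, 3.14, 3.14, 3.14, 3.14].

## Interface

Orientations are given as [roll, pitch, yaw] about the fixed x, y, z axes, in that order (R = Rz(yaw) Ry(pitch) Rx(roll)).
In Python, from bench import robot gives the robot as it stands. The module is installed in compiled form; this text tells all that it offers. Calls block until the motion is done:
- robot.move_ptp(position, orientation): joint-space move of the TCP to a pose.
- robot.move_linear(position, ori=None, speed=150, f_stop=None): straight line of the TCP; ori=None keeps the orientation; speed is the mean speed in mm/s. With f_stop (N) it stops when the force on the tool has changed by that much, and returns True; else False.
- robot.move_j(angles): joint-space move.
- robot.move_gripper(opening): opening from 0.0 (shut) to 1.0 (fully open); the grip force is fixed at half the most; returns when the fingers have stopped.
- robot.sleep(seconds).
- robot.inverse_kinematics(position, orientation): joint angles nearest the present ones, or None.
- robot.get_image(name): name is "side" or "top" or "wrist"; returns a dict with "img" (400x640x3 uint8, blue, green, red), "fovy" (degrees; the focal length in pixels is half the picture's height over the tangent of half this angle, whatever the lens; pixels are square), "cx", "cy" (the principal point, pixels), "eye" and "orientation" of the camera in the world. Camera axes: x right, y down, z forward; pixel columns grow to the right and rows downward; lengths in mm; the calibration is good to about 2 mm. A picture is of the moment at which its call begins. There is no depth.
A pose or a line that the arm cannot do raises robot.MotionError and nothing moves.
- robot.hand_in(): hands the job in; it is judged then, once.
Readings, each from a call of its own:
- robot.current_t(): time.
- robot.current_qpos(): joint angles.
- robot.current_joint_vel(): joint speeds.
- robot.current_joint_efforts(): joint torques, N m.
- robot.current_tcp_pos(): TCP position.
- robot.current_eef_rot(): TCP orientation.
- robot.current_contact_force(): force on the tool from outside, world axes, zero at the start.
- robot.current_ft_torque(): the same for the moment, N m.
- robot.current_gripper_width(): opening from 0.0 (shut) to 1.0 (fully open).
- robot.current_finger_force(): force on a finger pad.
Only numpy, scipy, OpenCV 4.12 (cv2) and the standard library are available. Lean on these libraries where they do the work, as an engineer would, in place of code of your own. Each camera call takes 0.05 s, during which the arm holds its last target. There are 200 camera calls.

## Task

The white bottle rack has slid away from the blue one: push it along the worktop until its long side sits flush and square against the blue rack, ends roughly in line. Then draw the orange-capped bottle straight up out of the white rack, tip it to about 45 degrees from upright so that it can be inspected for particles, and finish while still holding it there, motionless, its base about 20 cm above the worktop. Leave the other bottles standing in their wells, the racks closed up, and the cup and bowl where they are.

Things in the scene. Friction and masses are not known exactly. Their poses are not given: they have to be found in the camera images.
- blue_rack: Blue plastic bottle rack, fixed to the worktop: block 170 mm (its x) by 90 mm (its y) by 57 mm high, standing on the worktop. Origin: centre of its underside. Two round wells from above, on its x axis at -42 and +42 mm; the one at -42 mm holds the green-capped bottle, the other is empty.
- white_rack: Loose white plastic rack, 0.8 kg plus bottles, slides on the worktop (5 to 12 N to push). Size, origin, axes and wells as the blue rack; wells 49 mm wide, floor 15 mm above the underside. Stands beside the blue rack, long sides facing and nearly parallel, gap 35 to 75 mm, on its +y or its -y side (varies). Closed up, the origins are 90 mm apart.
- orange_bottle: Loose upright clear glass bottle, 150 g: body 46 mm diameter, straight to 62 mm, sloping in to a 25 mm neck at 74 mm; cap 32 mm diameter from 76 to 100 mm (top). Origin: centre of underside; z up the bottle. Orange cap. Stands in either well of the white rack, 1.5 mm play all round; its underside 15 mm and cap top 115 mm above the worktop.
- orange_bottle_cap (a point): Point on the orange-capped bottle's axis inside the cap, 90 mm above its underside: a good height to pinch the cap.
- grey_bottle: Loose upright clear glass bottle, 150 g: body 46 mm diameter, straight to 62 mm, sloping in to a 25 mm neck at 74 mm; cap 32 mm diameter from 76 to 100 mm (top). Origin: centre of underside; z up the bottle. Grey cap. Stands in the other well of the white rack and rides along with it.
- green_bottle: Loose upright clear glass bottle, 150 g: body 46 mm diameter, straight to 62 mm, sloping in to a 25 mm neck at 74 mm; cap 32 mm diameter from 76 to 100 mm (top). Origin: centre of underside; z up the bottle. Green cap. Stands in a well of the blue rack.
- yellow_cup: Yellow plastic cup, 84 mm diameter, 85 mm high, loose on the worktop. Origin: centre of its underside. Leave alone.
- steel_bowl: Steel bowl, 120 mm diameter, 45 mm high, loose on the worktop. Origin: centre of its underside. Leave alone.
There are look-alikes about, which are no part of the job. What is shaped like the orange_bottle but purple is not meant.

How it is judged:
By the outcome, as a careful person would: the job done as asked, in the order asked, and still so for the second after the job is handed in, while the arm keeps its last pose, push and grip.
It also fails if it takes over 51 s, if anything falls off the work surface, if the arm or the gripper's body presses on something with over 40 N, if the wrist force passes 120 N, or if a joint passes its speed limit or range.

## Working session

There is one attempt and no reset: what is moved stays moved. The work goes in short steps, each a Python script; the robot and the scene stay as the last script left them, time stands still between calls to the robot, and variables do not carry over. Pictures are saved under pics/ and viewed, at most 10 in all, crops included, and the job is handed in when it is done.

```bash
mkdir -p pics
python3 - <<'E'
from bench import robot
import cv2
for n in ("top","side"):
    d=robot.get_image(n); cv2.imwrite(f"pics/{n}0.png",d["img"]); print(n,{k:v for k,v in d.items() if k!="img"})
print(robot.current_t(),robot.current_eef_rot())
E
```

```text
top {'fovy': 50.17947930946988, 'cx': 319.35017933060146, 'cy': 196.83995408673155, 'eye': array([ 489.28606718,    5.45183056, 1350.44598865]), 'orientation': array([-3.08749033, -0.00529438, -1.55561127])}
side {'fovy': 44.00184089707189, 'cx': 323.18571743839516, 'cy': 196.6212324167353, 'eye': array([  -4.40488801,  606.74962921, 1073.21588185]), 'orientation': array([-2.43779632, -0.01440725, -2.36018934])}
0.1 [-3.14001861e+00 -3.38081779e-04  4.30822915e-01]
```

View pics/top0.png

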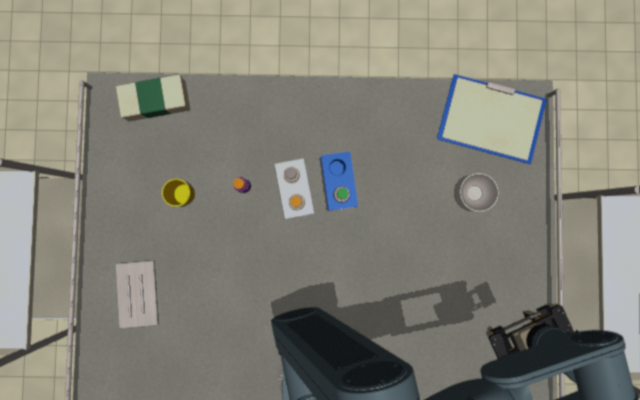

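View pics/side0.png

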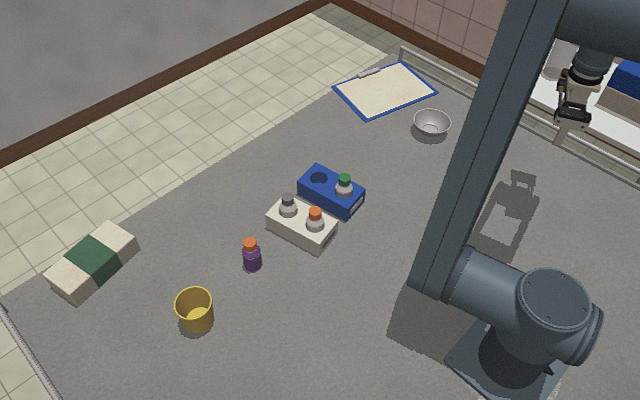

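Look-alikes for the orange-capped bottle: (a) orange cap in the white rack, top (296,202) / side (315,213); (b) the purple bottle with an orange-ish cap, top (242,184) / side (250,243). By the description it is (a). The white rack is on the +y side of blue (left in the top view). Now I'll measure.

```bash
cat > h.py <<'E'
from bench import robot
import cv2, numpy as np
from scipy.spatial.transform import Rotation as R
def ray(d,uv,z):
    uv=np.atleast_2d(np.asarray(uv,float)); f=d["img"].shape[0]/2/np.tan(np.radians(d["fovy"])/2)
    v=np.c_[(uv[:,0]-d["cx"])/f,(uv[:,1]-d["cy"])/f,np.ones(len(uv))]@R.from_euler("xyz",d["orientation"]).as_matrix().T
    return (d["eye"]+v*((z-d["eye"][2])/v[:,2])[:,None])[:,:2]
def blobs(d,lo,hi,amin=20):
    m=cv2.inRange(cv2.cvtColor(d["img"],cv2.COLOR_BGR2HSV),lo,hi)
    return sorted([c for c in cv2.findContours(m,cv2.RETR_EXTERNAL,cv2.CHAIN_APPROX_NONE)[0] if cv2.contourArea(c)>=amin],key=cv2.contourArea,reverse=True)
def cen(c):
    m=cv2.moments(c); return np.array([m["m10"],m["m01"]])/m["m00"]
def rect(d,c,z):
    p=ray(d,c[:,0,:],z).astype(np.float32); return cv2.minAreaRect(p)
E
python3 - <<'E'
from h import *
for n in ("top","side"):
    d=robot.get_image(n)
    for nm,lo,hi,z in (("orange",(5,150,120),(18,255,255),115),("green",(45,120,60),(80,255,255),115),("blue",(105,120,60),(125,255,255),57),("white",(0,0,185),(180,40,255),57),("purple",(130,60,30),(170,255,255),60),("yellow",(22,150,80),(32,255,255),85)):
        for c in blobs(d,lo,hi)[:6]:
            print(n,nm,cv2.contourArea(c),cen(c).round(1),ray(d,cen(c),z).round(1),[np.round(x,1) for x in rect(d,c,z)])
d=robot.get_image("top");a=cv2.resize(d["img"][140:230,220:370],None,fx=5,fy=5,interpolation=2);cv2.imwrite("pics/crop.png",a)
E
```

```text
top orange 66.5 [238.5 183.3] [[592.  234.8]] [array([591.4, 234.8]), array([26.3, 26.1]), np.float64(1.4)]
top orange 63.0 [295.5 201.1] [[543.   68.7]] [array([541.7,  68.7]), array([26.1, 26. ]), np.float64(1.0)]
top green 549.0 [149.8  97. ] [[841.4 500.7]] [array([843.1, 500.8]), array([90.6, 63.6]), np.float64(11.5)]
top green 55.0 [342.  193.1] [[568.3 -65.7]] [array([568.5, -65.6]), array([23.3, 23.2]), np.float64(0.7)]
top blue 1558.5 [338.7 180.5] [[609.9 -58.5]] [array([610.1, -58.4]), array([168.2,  90.6]), np.float64(9.0)]
top blue 528.5 [488.5 123.9] [[ 791.5 -515.6]] [array([ 808.5, -525.8]), array([296.8, 210.3]), np.float64(75.7)]
top white 5038.5 [622.2 269.7] [[ 353.4 -917. ]] [array([ 316.7, -911.9]), array([109.9, 517.5]), np.float64(88.5)]
top white 4955.5 [ 14.4 254.6] [[371.9 911.7]] [array([360.7, 905.2]), array([524. ,  99.6]), np.float64(2.9)]
top white 4748.0 [491.8 119. ] [[ 806.8 -526.1]] [array([ 809.2, -526.5]), array([260.8, 183.4]), np.float64(75.7)]
top white 1411.0 [293.9 188.4] [[583.8  77.1]] [array([584.5,  76.9]), array([164.5,  84.3]), np.floa
[... 1212 characters left out ...]
.9]), np.float64(75.8)]
side white 1335.0 [612.3 120.8] [[ 176.5 -883.4]] [array([ 227.1, -975.3]), array([149.9, 455.8]), np.float64(29.9)]
side white 1254.5 [109.3 223.4] [[912.7 437.4]] [array([913. , 437.6]), array([102.3, 179.1]), np.float64(89.8)]
side white 1135.0 [249.5 121.9] [[964.3 -68.5]] [array([964.6, -74.9]), array([ 77.1, 243.7]), np.float64(0.3)]
side white 1011.5 [ 62.8 272.2] [[859.3 589.1]] [array([858.1, 589.9]), array([124. ,  78.5]), np.float64(1.7)]
side white 915.0 [301.7 220.8] [[574.1  81.7]] [array([584.3,  74.4]), array([169.2,  89.4]), np.float64(11.8)]
side purple 281.0 [251.8 260.2] [[570.  251.7]] [array([573.7, 249.6]), array([42. , 70.1]), np.float64(55.4)]
```

View pics/crop.png

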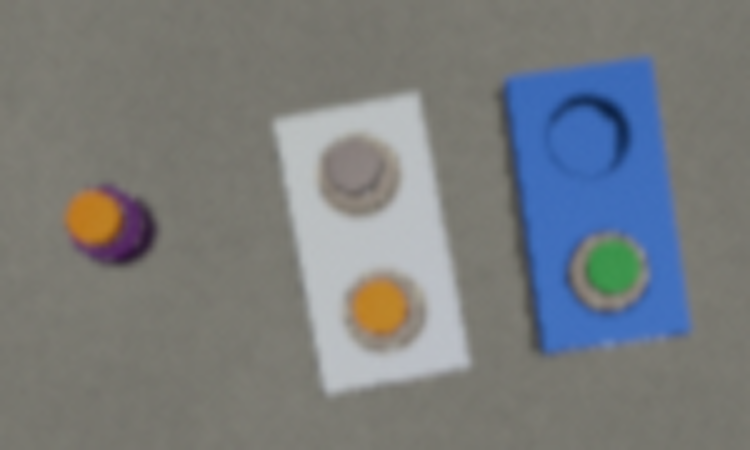

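The crop shows the target clearly: the orange cap is in the white rack's near well (crop 380,305), and the purple decoy stands apart at left. Measured poses are blue at about (610,-58) with yaw 9°, and white at about (584,76) with yaw 11.7°. The gap is about 47 mm with a 4 mm end offset. I'll push with the open fingers straddling the long side, tool tilted slightly back.

```bash
cat >> h.py <<'E'
B=np.array([610,-58.]); TH=np.radians(9.)
ex=np.array([np.cos(TH),np.sin(TH),0]); ey=np.array([-np.sin(TH),np.cos(TH),0]); k=np.array([0,0,1.])
def bw(x,y,z): return np.r_[B,0]+x*ex+y*ey+z*k
def ori(up,yax):   # tool z = -up, tool y ~ yax
    z=-up/np.linalg.norm(up); y=yax-z*(yax@z); y/=np.linalg.norm(y)
    return R.from_matrix(np.c_[np.cross(y,z),y,z]).as_euler("xyz")
def lean(deg): a=np.radians(deg); return ey*np.sin(a)+k*np.cos(a)
E
python3 - <<'E'
from h import *
for s in (1,-1):
    o=ori(lean(8),s*ex); 
    for p in (bw(-4,202,180),bw(-4,202,25),bw(-4,140,25)): print(s,np.round(robot.inverse_kinematics(p,o),2))
    for a in (k,k-ex*1.0): print(s,a, robot.inverse_kinematics(bw(-46,90,86 if a is k else 250),ori(a,s*ex)))
E
```

```text
1 [ 0.14  0.37  1.48 -0.15  1.29  0.02]
1 [ 0.14  0.54  1.64 -0.17  0.97  0.08]
1 [ 0.03  0.53  1.66 -0.17  0.94 -0.02]
1 [0. 0. 1.] [-0.15945167  0.38431391  1.70765372  0.          1.04962503 -0.3165313 ]
1 [-0.98768834 -0.15643447  1.        ] [-0.44268281 -0.15737021  2.1799322   0.80816312  0.58478931 -1.16788644]Traceback (most recent call last):
  File "<stdin>", line 4, in <module>
    return _wrapfunc(a, 'round', decimals=decimals, out=out)
    return _wrapit(obj, method, *args, **kwds)
    result = getattr(arr, method)(*args, **kwds)
TypeError: unsupported operand type(s) for *: 'NoneType' and 'float'
```

Run:
```python
from h import *
o=ori(lean(8),ex)
robot.move_ptp(bw(-4,202,180),o)
print(robot.move_linear(bw(-4,202,25),speed=120,f_stop=15),robot.current_contact_force())
print(robot.move_linear(bw(-4,153,25),speed=60,f_stop=25),robot.current_contact_force().round(1))
print(robot.move_linear(bw(-4,132,25),speed=20,f_stop=22),robot.current_contact_force().round(1))
p=robot.current_tcp_pos()-np.r_[B,0]; print(p@ex,p@ey,p[2],robot.current_t())
robot.sleep(.3);print(robot.current_contact_force().round(1))
```

```text
False [ 0.033109   -0.59784059  0.62690406]
False [-0.8  2.9  0.4]
True [0.4 2.6 2.7]
-3.8055712958851773 140.05065226071724 25.10483237256613 6.075
[ 0.4  0.8 -0.4]
```

Run:
```python
from h import *
robot.move_linear(bw(-4,165,25),speed=120)
robot.move_linear(bw(-4,175,250),speed=250)
robot.move_ptp(bw(-20,75,330),ori(k,ex))
for n in("top","wrist"):
    d=robot.get_image(n)
    im=d["img"]
    cv2.imwrite(f"pics/{n}1.png",im if n=="wrist" else cv2.resize(im[130:230,230:390],None,fx=4,fy=4,interpolation=2))
    for nm,lo,hi,z in (("orange",(5,150,120),(18,255,255),115),("green",(45,120,60),(80,255,255),115),("blue",(105,120,60),(125,255,255),57),("white",(0,0,185),(180,40,255),57)):
        for c in blobs(d,lo,hi)[:3]: print(n,nm,cv2.contourArea(c),ray(d,cen(c),z).round(1),[np.round(x,1) for x in rect(d,c,z)])
print({q:d[q] for q in("eye","orientation")},robot.current_t())
```

```text
top orange 69.0 [[591.8 234.9]] [array([591.4, 236.3]), array([26.2, 29. ]), np.float64(0.9)]
top green 534.0 [[841.7 499.8]] [array([843.4, 500. ]), array([90.1, 63.3]), np.float64(10.6)]
top blue 530.5 [[ 791.5 -515.1]] [array([ 808.6, -525.8]), array([296.7, 210.4]), np.float64(75.6)]
top blue 170.5 [[564.3 -98.7]] [array([577.2, -97.7]), array([94.4, 33.4]), np.float64(0.7)]
top white 5948.5 [[ 316.8 -913.6]] [array([ 313.9, -913. ]), array([109.9, 522.6]), np.float64(88.8)]
top white 4999.0 [[370.6 911.5]] [array([360.6, 905.2]), array([524.2,  99.6]), np.float64(2.9)]
top white 4810.5 [[ 807.1 -526.3]] [array([ 809.2, -526.6]), array([261.9, 184.5]), np.float64(75.7)]
wrist orange 336.0 [[545.3  23.2]] [array([545.6,  22.1]), array([29.7, 28.4]), np.float64(9.0)]
wrist orange 23.5 [[593.1 220. ]] [array([591.9, 220.4]), array([25.3,  7. ]), np.float64(8.9)]
wrist green 317.0 [[565.6 -66.2]] [array([565.7, -66.7]), array([30.1, 29.3]), np.float64(9.0)]
wrist blue 5197.0 [[607.1 -59.8]] [array([606.8, -58.3]), array([169.9,  92.8]), np.float64(9.0)]
wrist blue 40.5 [[ 738.1 -326.9]] [array([ 741.3, -324.5]), array([28.9, 11.8]), np.float64(9.1)]
wrist white 1955.5 [[5.883e+02 1.000e-01]] [array([588.9,  14.3]), array([170.5,  62.7]), np.float64(9.0)]
wrist white 130.0 [[566.6 -63.3]] [array([567.2, -68.7]), array([31.9, 45. ]), np.float64(83.9)]
wrist white 92.0 [[626.2  44.1]] [array([628.8,  41.1]), array([42.9, 22.8]), np.float64(20.0)]
{'eye': array([564.6355359 ,  92.08626247, 494.09396344]), 'orientation': array([2.85553056e+00, 2.82506121e-03, 1.55976080e-01])} 8.4667
```

View pics/wrist1.png

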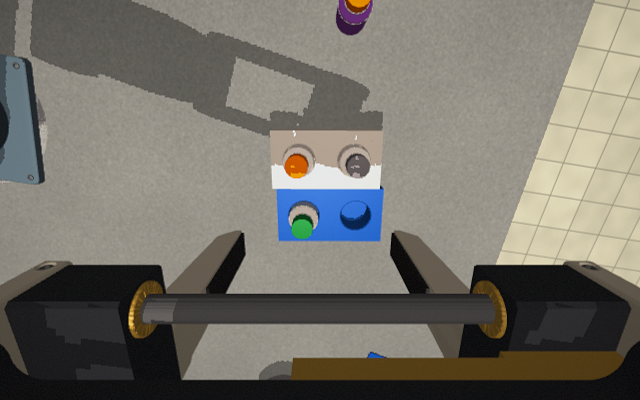

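The wrist view shows the white rack against the blue at rows 188–189 with parallel edges, both at 9.0°. The end offset is about 5 mm. The orange cap is at pixel (296,165), the grey at (357,165). I'll grasp and check the seam in a crop.

Run:
```python
from h import *
im=cv2.imread("pics/wrist1.png"); cv2.imwrite("pics/seam.png",cv2.resize(im[120:250,255:400],None,fx=4,fy=4,interpolation=0))
o=ori(k,ex); x,y=546.8,23.4
robot.move_gripper(0.6)
robot.move_ptp([x,y,190],o)
print(robot.move_linear([x,y,89],speed=100,f_stop=10))
robot.move_gripper(0.0)
print(robot.current_gripper_width()*93,robot.current_finger_force(),robot.current_contact_force().round(1),robot.current_t())
P=np.array([500,0,200.])
for s in(1,-1):
  for P in ([500,0,200.],[560,20,200.],[450,20,200]):
    a=(k-s*ex)/2**.5; print(s,P,robot.inverse_kinematics(np.array(P)+74*a,ori(a,ex)))
```

```text
False
31.435229995927546 30.000250339508057 [0.4 0.5 1.7] 11.5583
1 [500, 0, 200.0] [-0.84182259 -0.41906943  2.32813191  0.83344332  0.93269445 -1.41282198]
1 [560, 20, 200.0] [-0.56550048 -0.26016363  2.24479682  0.82252806  0.69199657 -1.24986286]
1 [450, 20, 200] [-1.06953568 -0.62300743  2.3946785   0.80092354  1.18652351 -1.4706237 ]
-1 [500, 0, 200.0] [-0.07704023  0.79155569  0.83895741 -0.21619576  2.2710204  -0.30766067]
-1 [560, 20, 200.0] [-0.04854478  0.94764815  0.53352727 -0.22109956  2.42297935 -0.31403201]
-1 [450, 20, 200] [-0.05563085  0.69058537  1.02718404 -0.18431721  2.18972968 -0.25929183]
```

View pics/seam.png

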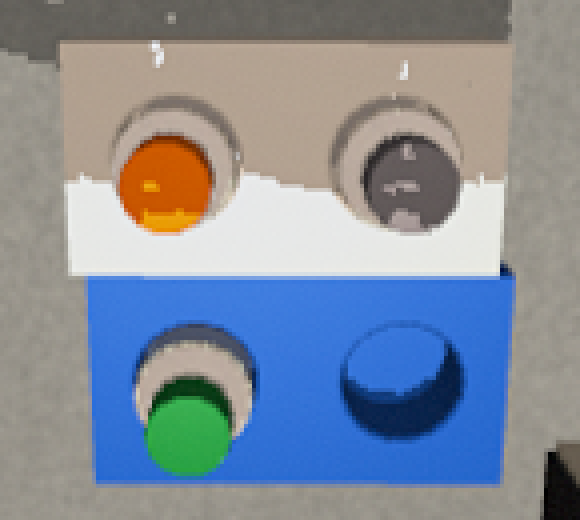

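The seam crop shows no gap between the racks (crop row 275), edges parallel, and an offset of about 6 mm, which counts as roughly in line. The cap is gripped at 31.4 mm and 30 N. Next I'll lift and tip.

Run:
```python
from h import *
x,y=546.8,23.4
robot.move_linear([x,y,170],speed=60); robot.move_linear([x,y,280],speed=120)
print(robot.current_gripper_width()*93,robot.current_contact_force().round(1))
a=(k+ex)/2**.5; P=np.array([470,15,200.])
q0=robot.current_qpos(); q1=robot.inverse_kinematics(P+74*a,ori(a,ex)); print(q1)
for t in np.linspace(0,1,7)[1:]: robot.move_j(list(q0+t*(np.array(q1)-q0)))
robot.sleep(.7)
print(robot.current_tcp_pos()-(P+74*a),robot.current_gripper_width()*93,robot.current_finger_force(),robot.current_t(),abs(robot.current_joint_vel()).max())
d=robot.get_image("side"); cv2.imwrite("pics/side2.png",cv2.resize(d["img"][60:360,150:550],None,fx=2,fy=2))
d=robot.get_image("top"); cv2.imwrite("pics/top2.png",cv2.resize(d["img"][100:300,160:480],None,fx=2.5,fy=2.5))
```

```text
31.492178627429148 [ 0.2  0.3 -1.2]
[-0.06065136  0.72983515  0.9549377  -0.1931294   2.22120699 -0.2730507 ]
[ 0.01376757  0.00321217 -0.14806876] 31.553839369555373 29.999809563159943 16.325 0.0040499167600682355
```

View pics/side2.png

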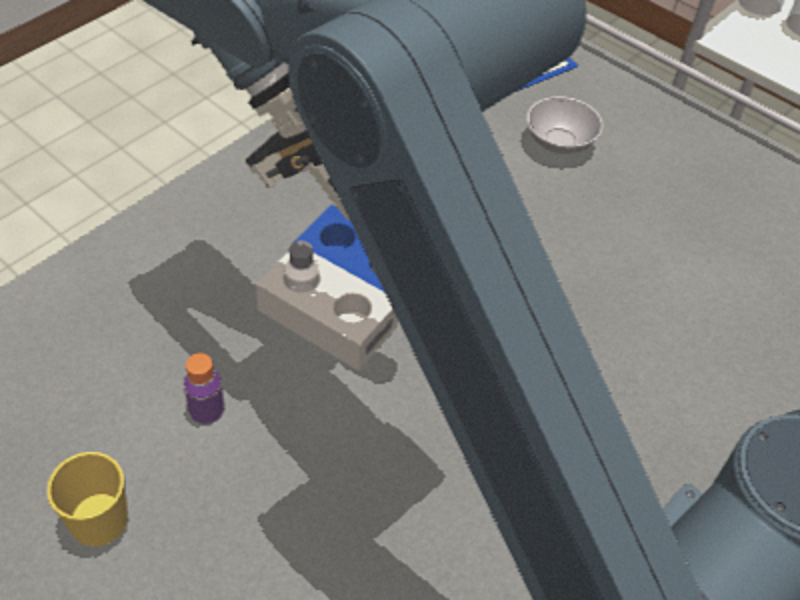

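View pics/top2.png

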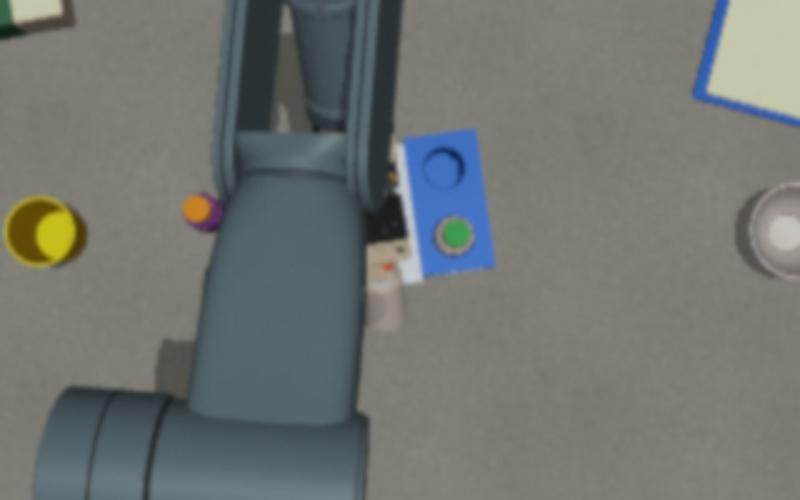

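The side view shows the orange well empty (350,305), the grey bottle standing (300,265), and the racks closed up. The top view shows the bottle held and tipped at (385,300), with the green bottle, cup and bowl undisturbed. One wrist view will confirm the bottle hasn't swung in the pads.

Run:
```python
from h import *
d=robot.get_image("wrist"); cv2.imwrite("pics/wrist2.png",d["img"])
f=200/np.tan(np.radians(d["fovy"])/2); M=R.from_euler("xyz",d["orientation"]).as_matrix()
a=(k+ex)/2**.5
for h in (0,62,100):
    v=M.T@(np.array([470,15,200.])+h*a-d["eye"]); print(h,v[:2]/v[2]*f+[d["cx"],d["cy"]], f*23/v[2])
```

```text
0 [317.88242151 208.36576554] 26.045014262137425
62 [318.06598469 237.59242641] 34.09641465032698
100 [318.24770024 266.52491062] 42.06677485376784
```

View pics/wrist2.png

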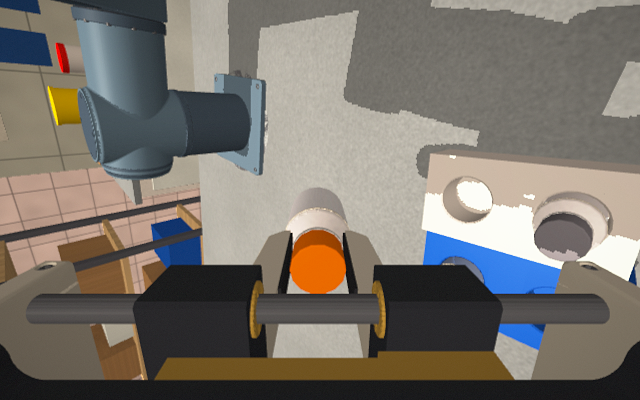

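The wrist view shows the bottle between the pads with the cap at (318,262) and the base edge at about (317,188). The aligned-bottle prediction was 266 and 182, so it is straight to within a few degrees.

```bash
python3 -c "
from bench import robot
print(robot.hand_in())"
```

```text
the job is handed in; nothing more can be done
None
```

I handed the job in at about 16 s: the white rack is flush and square against the blue one (ends about 6 mm out of line), and the orange-capped bottle is held still at about 45° with its base about 200 mm up; no verdict was returned.

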